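Pop a soap tablet from its dispenser and trap it on the chute

ROBOT

A 6-joint arm with a two-finger parallel gripper is mounted at the origin on the work surface. World frame = base frame: x ahead of the robot, y to its left, z up, the work surface at z = 0. Lengths are in m, angles in rad, forces in N, time in s.
With the tool pointing down it reaches from about 0.4 to 0.825 m from the base axis. Payload 7 kg.
Tool frame: the origin (TCP) lies where the fingers leave the gripper's body, on its centre line; the fingertips stand bot.tips_ahead ahead of it and the grasp point (between the pads) lies 54 mm ahead of it (bot.tips_ahead is the distance from the TCP to the fingertips, in m); z points along the fingers, x is the direction in which the jaws open and shut, and the axes are right-handed (so a half turn about z gives the same grasp; the last joint's range is limited). The gripper opens to 85 mm and grips with 20 to 120 N. Pads are 22 mm wide; open, the fingers measure 114 mm over their backs; the gripper's body (76 mm by 85 mm) begins 54 mm behind the grasp point. The pads swing forward as they close: fully open they stand 13 mm farther back than shut.
Start: joints at [1.511, 0.359, 0.012, 0, -1.224, -0.288], TCP at [0.23, 0.635, 0.304] pointing down, gripper open.
Joint ranges: [-3.07, 3.07], [-1.43, 2.12], [-1.02, 1.25], [-3.03, 1.67], [-3.05, -0], [-3.03, 3.03]. Speed limits (rad/s): [2.39, 2.39, 3.01, 3.14, 3.14, 3.14].

INTERFACE

Orientations are given as a unit quaternion [w, x, y, z].
In Python, from plant import bot gives the robot as it stands. The module is installed in compiled form; this text tells all that it offers.
- The arm moves only by the tool jog_arm, never from a script. Its argument "plan" is text: rows parted by semicolons, each of 5 numbers parted by spaces: the shift along the tool's x, y, z each as a share of 0.5 m, from -1 to 1, then the turn about the tool's z as a share of 90 degrees, from -1 to 1, then the closure, from 0 (fully open) to 1 (shut). A call has 1 to 12 rows; each row is the pose to reach, as a shift and turn from the pose measured when the call began, along the tool's axes at that moment; what a row does not reach only later rows make up. A row lasts 1/12 s, in which the tool goes at most 41.7 mm and 7.16 degrees, less where a joint would pass 70% of its speed; a pose out of reach is approached as far as the arm can. A call with a number of a shift or a turn outside -1 to 1 is refused whole. A call with a gripper value outside its range is refused whole. The fingers move at their own pace and stop on an object; the grip force is fixed at half the most. Time passes only in rows, so rows that repeat a pose let the fingers close. It gives the time, the measured TCP pose, the force and the opening at its end, in the units of the state.
- bot.read_state(): the state, without advancing time (a new reading comes with each control period).
- bot.grab_frame(name): name is "side" or "top"; returns the picture (480x640x3 uint8, red, green, blue); there is no depth.
- bot.camera_params(name): a dict with "vfov" (degrees; the focal length in pixels is half the picture's height over the tangent of half this angle, whatever the lens; pixels are square), "cx", "cy" (the principal point, pixels), "rvec" (rotation vector, rad) and "tvec" (3), from world to camera coordinates, as OpenCV has them. Camera axes: x right, y down, z forward; pixel columns grow to the right and rows downward; lengths in m; the calibration is good to about 2 mm. A picture is of the moment at which its call begins. camera_params takes no time and is no camera call.
- bot.hand_in(): hands the job in, once; it reports no verdict.
Trained networks look in the newest picture that a camera, given by its name, has taken for a name from the list of things; names that differ only in an ending like _2 or _b are one class to them, and where a whole thing is asked for, a point or a joint stands for the part that bears it (a point fixed in the world has none). Each returns a list of dicts, best first, with "p" (0 to 1); they miss things now and then, are a little off and sometimes report something else, mostly with a low value. They report only what shows in the picture. A call takes as long as a camera call. They do not tell look-alikes from the thing itself.
- bot.masks_of(thing, camera): "pixels" (480x640 bool, what is visible of it) and "position" ([row, column] in pixels, amid what is visible of it).
- bot.pinpoint(thing, camera): "position" ([row, column] in pixels: a listed point, or the origin of a listed thing).
The state is a dict: "time": time; "qpos": joint angles; "qd": joint speeds; "tau": joint torques, N m; "tool_pos": TCP position; "eef_rot": TCP orientation; "ft_force": force on the tool from outside, world axes, zero at the start; "wrist_torque": the same for the moment, N m; "finger_gap": opening from 0.0 (shut) to 1.0 (fully open).
Only numpy, scipy, OpenCV 4.12 (cv2) and the standard library are available. Lean on these libraries where they do the work, as an engineer would, in place of code of your own. Each camera call takes 0.05 s, during which the arm holds its last target.

TASK

Slowly press the key of the soap dispenser right down with one finger so that its ejector pops the tablet out of the seat, and with the other finger trap the tablet on the polished chute before it slides off the end. Do not touch the tablet while it is in its seat, do not lift or crush it, and leave everything else on the sill where it is. Finish while holding: the finger is still in place and the tablet rests against it on the chute (the key may stay down or come up).

Things in the scene. Friction and masses are not known exactly. Their poses are not given: they have to be found in the camera images.
- dispenser: White and steel soap dispenser, fixed, 205 x 122 mm. Origin on the sill (z = 0) below the middle of the chute; own x points level up the chute to the seat, own y from chute to key, z up. Behind the crest is a level seat (48 mm high, x = 65 to 118 mm, side walls 66 mm high) with the ejector ram at its back, then a housing to x = 152 mm, 90 mm high.
- crest (a point): Top of the chute, x = +65 mm, y = 0 of the dispenser, 48 mm high. The slippery steel chute, 47 mm wide inside, falls from here at 18 degrees (0.314 rad) along the dispenser's -x to an open end at x = -45 mm, 12 mm high; side rims stand 5 mm above its face.
- key (a joint): Spring-loaded ejector key: travel straight down in m, 0 = up, 0.010 = down on its stop. Springs back when let go. 1.4 N at first, about 5 N fully down. Press slowly (10 to 30 mm/s): slammed, the tablet may jump. Each mm drives the ram 3 mm forward; in the last 3 mm the tablet goes over the crest, then slides off within half a second.
- key_top (a point): Centre of the key's flat top (46 mm along the dispenser's x, 36 mm along its y), at x = 0, y = +58 mm of the dispenser; 49 mm above the sill when up, 39 mm when down. It moves with the key.
- trap_spot (a point): Point on the middle of the chute's sliding face straight across from the key: x = 0, y = 0 of the dispenser, 27 mm above the sill, so 12 mm lower than the key's top when pressed and 22 mm lower than when up. A fingertip level with the key's top here stands in the tablet's way without touching the chute.
- tablet_mid (a point): Centre of the loose cream soap tablet, 40 mm (dispenser's x) x 44 mm (y) x 28 mm high, about 55 g. It starts in the seat at x = +87 mm, y = 0 of the dispenser, centre 62 mm above the sill; its own z is up.
- tablet: The same tablet; origin at the centre of its underside.
- nail_brush: Wooden nail brush, 85 x 34 x 28 mm, bystander lying beside the chute on the side away from the key; origin at the centre of its underside.
- soap_dish: White ceramic soap dish, 121 x 86 x 22 mm, bystander beyond the key; origin at the centre of its underside.
- green_bar: Green bar of soap, 75 x 50 x 24 mm, bystander lying in the soap dish; origin at the centre of its underside.
- scraper: Steel tongue scraper, a flat loop of 6 mm wire 145 x 58 mm, bystander lying in front of the chute's open end; origin near its middle on the sill.
- cup: Clear cup, 72 mm wide and 90 mm high, with a blue toothbrush in it that reaches 165 mm; bystander; origin at the centre of its underside.
- tin: Aluminium balm tin, 52 mm wide and 35 mm high; bystander; origin at the centre of its underside.
- lotion: White lotion bottle, 48 mm wide and 120 mm high; bystander; origin at the centre of its underside.
Not all that is in view belongs to the job. Leave any blue or orange look-alike of the tablet alone.

How it is judged:
By the outcome, as a careful person would: the job done as asked, in the order asked, and still so for the second after the job is handed in, while the arm keeps its last pose, push and grip.
It also fails if it takes over 29 s, if anything falls off the work surface, if the arm or the gripper's body presses on something with over 40 N, if the wrist force passes 120 N, or if a joint passes its speed limit or range.

## Working session

There is one attempt and no reset: what is moved stays moved. The work goes in short steps, Python scripts to look and compute and a tool call to move; the robot and the scene stay as the last step left them, time stands still between calls to the robot, and variables do not carry over. Pictures are saved under pics/ and viewed, and the job is handed in when it is done.

Besides the shell and the picture viewer there is one more tool, called after ">>>" as a command line: name --argument value ..., lists and objects as JSON in quotes. jog_arm: Moves the arm, as the interface text tells. Its arguments: {"type":"object","properties":{"plan":{"type":"string"}},"required":["plan"]}

```bash
mkdir -p pics
cat > h.py <<'E'
import numpy as np,cv2
from plant import bot
def cam(n):
    p=bot.camera_params(n);f=240/np.tan(np.radians(p['vfov'])/2)
    K=np.array([[f,0,p['cx']],[0,f,p['cy']],[0,0,1]]);R=cv2.Rodrigues(np.array(p['rvec'],float))[0]
    return K,R,np.array(p['tvec'],float).ravel()
def proj(n,X):
    K,R,t=cam(n);x=(R@np.atleast_2d(X).T).T+t;x=(K@x.T).T;return x[:,:2]/x[:,2:]
def ray(n,rc):
    K,R,t=cam(n);d=R.T@np.linalg.inv(K)@np.array([rc[1],rc[0],1.]);return -R.T@t,d/np.linalg.norm(d)
def atz(n,rc,z):
    o,d=ray(n,rc);return o+d*(z-o[2])/d[2]
def tri(a,b):
    (o1,d1),(o2,d2)=ray('side',a),ray('top',b)
    A=np.stack([d1,-d2],1);s=np.linalg.lstsq(A,o2-o1,rcond=None)[0]
    p,q=o1+s[0]*d1,o2+s[1]*d2;return (p+q)/2,np.linalg.norm(p-q)
def save(n,f):
    im=bot.grab_frame(n);cv2.imwrite('pics/'+f,im[:,:,::-1]);return im
E
python3 - <<'E'
from h import *
np.set_printoptions(precision=4,suppress=True)
print(bot.read_state(),bot.tips_ahead)
for n in('side','top'):
    save(n,n+'0.png');print(n,bot.camera_params(n))
    for th in('crest','key_top','trap_spot','tablet_mid','dispenser'):
        print(th,[(np.round(r['position'],1),round(r['p'],2)) for r in bot.pinpoint(th,n)[:4]])
E
```

```text
{'time': 0.0, 'qpos': array([ 1.5111,  0.3594,  0.0111, -0.0003, -1.2241, -0.2881]), 'qd': array([-0.0004,  0.0016, -0.0006,  0.0017,  0.0006, -0.0007]), 'tau': array([ -0.003 , -58.3323,  29.3422,   6.9365,  -0.0061,  -0.    ]), 'tool_pos': array([0.23  , 0.6342, 0.303 ]), 'eef_rot': array([-0.0006, -0.574 ,  0.8188, -0.0005]), 'ft_force': array([-0.7414, -0.0012,  0.0261]), 'wrist_torque': array([-0.0699,  0.0072,  0.0306]), 'finger_gap': 1.004453727424866} 0.0726
side {'vfov': 55.3499849827827, 'cx': 319.517485443457, 'cy': 239.47121691887847, 'rvec': array([ 0.3189, -2.7848,  1.2209]), 'tvec': array([0.6317, 0.0896, 0.8912])}
crest [(array([242.6, 323.3]), 0.71)]
key_top [(array([265.5, 359.8]), 0.94)]
trap_spot [(array([256.4, 358.7]), 0.82)]
tablet_mid [(array([242.6, 312.8]), 0.92), (array([228.9, 236.6]), 0.86), (array([307.4, 241.5]), 0.68)]
dispenser [(array([262. , 353.7]), 0.68)]
top {'vfov': 57.66004784432588, 'cx': 321.90470506361055, 'cy': 248.062687063484, 'rvec': array([ 2.1181, -2.1765,  0.1312]), 'tvec': array([0.1509, 0.6281, 0.8871])}
crest [(array([257.8, 345.7]), 0.87)]
key_top [(array([292.1, 328.2]), 0.58), (array([202.5, 395.7]), 0.16)]
trap_spot [(array([283.9, 353.5]), 0.75)]
tablet_mid [(array([242.4, 347.2]), 0.76), (array([205.9, 270.3]), 0.69), (array([167.6, 365. ]), 0.57)]
dispenser [(array([284.1, 354.8]), 0.96)]
```

View pics/side0.png

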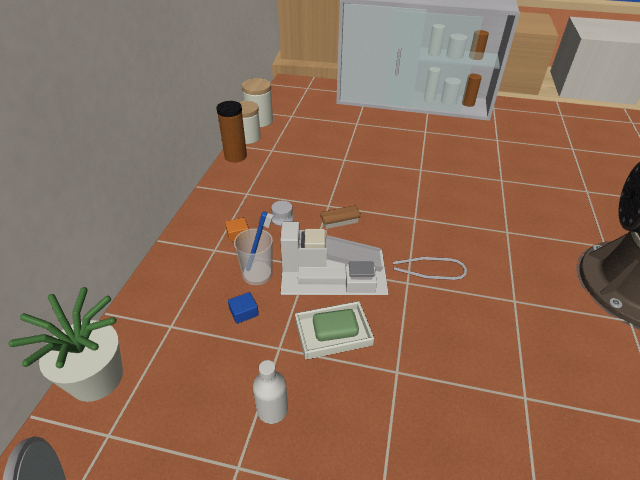

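View pics/top0.png

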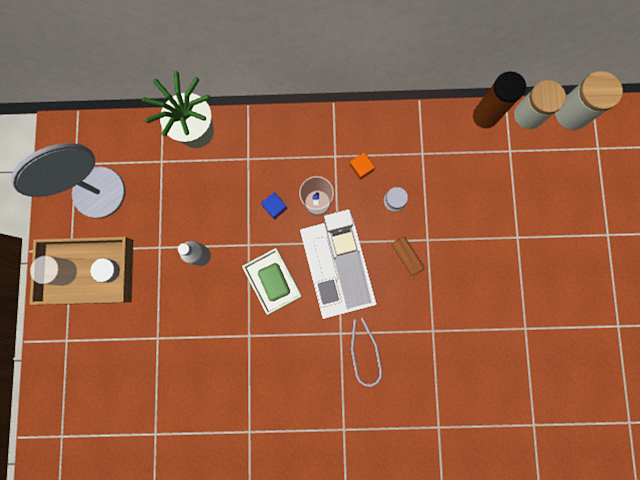

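The side view shows the dispenser around (355,262) and its cream tablet at col 313, row 240. In the top view the tablet is at (345,243) and the key's grey top at (328,292). The look-alikes are blue (side 243,307; top 273,205) and orange (side 237,228; top 362,165). I choose the cream one in the seat. Next I fit the pose and check it in a crop.

Run:
```python
from h import *
from scipy.optimize import least_squares
np.set_printoptions(precision=4,suppress=True)
L={'crest':(.065,0,.048),'key_top':(0,.058,.049),'trap_spot':(0,0,.027),'tablet_mid':(.087,0,.062),'dispenser':(0,0,0)}
ob={'side':{'crest':(242.6,323.3),'key_top':(265.5,359.8),'trap_spot':(256.4,358.7),'tablet_mid':(242.6,312.8),'dispenser':(262,353.7)},
'top':{'crest':(257.8,345.7),'key_top':(292.1,328.2),'trap_spot':(283.9,353.5),'tablet_mid':(242.4,347.2),'dispenser':(284.1,354.8)}}
for k in L: print(k,*tri(ob['side'][k],ob['top'][k]))
def W(p,X):
    c,s=np.cos(p[2]),np.sin(p[2]);X=np.atleast_2d(X);return np.c_[p[0]+c*X[:,0]-s*X[:,1],p[1]+s*X[:,0]+c*X[:,1],X[:,2]]
def res(p):
    r=[]
    for n in ob:
        q=proj(n,W(p,[L[k] for k in ob[n]]));r+=list((q-np.array([ob[n][k][::-1] for k in ob[n]])).ravel())
    return np.array(r)
c=tri(ob['side']['crest'],ob['top']['crest'])[0];t=tri(ob['side']['trap_spot'],ob['top']['trap_spot'])[0]
s=least_squares(res,[t[0],t[1],np.arctan2(*(c-t)[1::-1])],loss='soft_l1')
p=s.x;print(p,res(p).reshape(2,-1,2))
np.save('p.npy',p)
for k in L: print(k,W(p,L[k]))
y,x=(.122),0
for n in ob:
    im=cv2.imread(f'pics/{n}0.png')
    S=4;cr=cv2.resize(im[200:350,270:410],None,fx=S,fy=S,interpolation=cv2.INTER_CUBIC)
    def dot(X,col):
        for q in proj(n,W(p,X)): cv2.circle(cr,tuple(int(v) for v in ((q-[270,200]+.5)*S)),3,col,-1)
    dot([(sx*.023,.058+sy*.018,.049) for sx in(-1,1) for sy in(-1,1)],(0,0,255))
    dot([(.087+sx*.02,sy*.022,.076) for sx in(-1,1) for sy in(-1,1)],(255,0,255))
    dot([(-.045,sy*.0235,.012) for sy in(-1,1)]+[(.065,sy*.0235,.048) for sy in(-1,1)],(0,255,0))
    cv2.imwrite(f'pics/{n}fit.png',cr)
```

```text
crest [0.6147 0.0852 0.0582] 0.01340361036780081
key_top [0.5404 0.1232 0.0511] 0.005144968144960106
trap_spot [0.5536 0.0677 0.0193] 0.0029467730756574397
tablet_mid [0.6428 0.0799 0.0485] 0.001967255699278579
dispenser [ 0.5586  0.0638 -0.0028] 0.00603144222373855
[0.5556 0.0665 0.2418] [[[ 1.6314  2.9436]
  [ 0.6383  0.7396]
  [-1.3893 -3.441 ]
  [ 0.9134 -2.2133]
  [ 2.7827  0.434 ]]

 [[ 0.7655 -4.5587]
  [ 0.0364 -1.8251]
  [ 0.7998 -0.4604]
  [-3.3118 -0.0386]
  [-1.2461 -0.0241]]]
crest [[0.6187 0.0821 0.048 ]]
key_top [[0.5417 0.1228 0.049 ]]
trap_spot [[0.5556 0.0665 0.027 ]]
tablet_mid [[0.6401 0.0873 0.062 ]]
dispenser [[0.5556 0.0665 0.    ]]
```

View pics/sidefit.png

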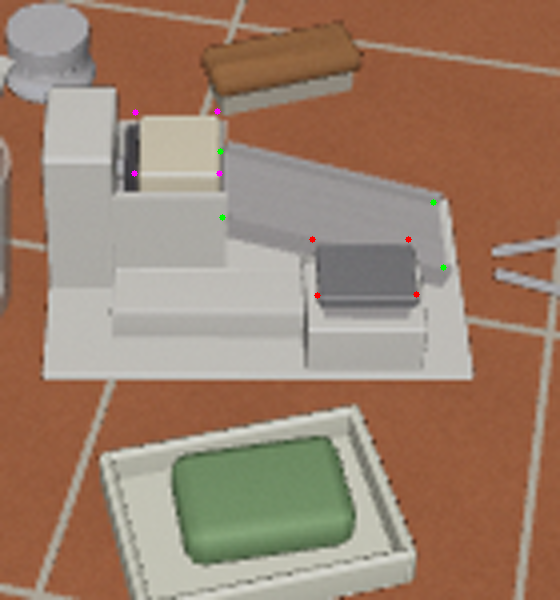

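View pics/topfit.png

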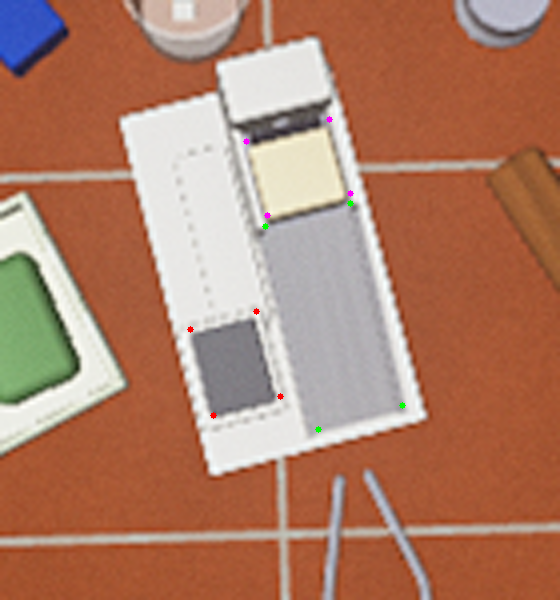

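Run:
```python
from h import *
from scipy.optimize import least_squares
np.set_printoptions(precision=4,suppress=True)
k=[(.023,.076,.049),(.023,.04,.049),(-.023,.04,.049),(-.023,.076,.049)]
t=[(.107,.022,.076),(.107,-.022,.076),(.067,-.022,.076),(.067,.022,.076)]
e=[(-.045,.0235,.012),(-.045,-.0235,.012)]
X=np.array(k+t+e)
top=np.array([(191,334),(255,319),(274,397),(212,413),(247,146),(334,126),(350,199),(264,218),(317,432),(403,410)])/4-.5+[270,200]
# side: same ordering
sd=np.array([(319,299),(318,245),(412,243),(419,299),(140,173),(140,116),(218,114),(219,173)])/4-.5+[270,200]
def W(p,X):
    c,s=np.cos(p[2]),np.sin(p[2]);return np.c_[p[0]+c*X[:,0]-s*X[:,1],p[1]+s*X[:,0]+c*X[:,1],X[:,2]+p[3]]
def res(p,w):
    r=[]
    if 't' in w: r.append((proj('top',W(p,X))-top).ravel())
    if 's' in w: r.append((proj('side',W(p,X[:8]))-sd).ravel())
    return np.concatenate(r)
p0=list(np.load('p.npy'))+[0]
for w in('t','s','ts'):
    s=least_squares(res,p0,args=(w,),x_scale=[.01,.01,.1,.01]) if w=='ts' else least_squares(lambda q:res(list(q)+[0],w),p0[:3])
    print(w,s.x,np.sqrt(np.mean(s.fun**2)));
    if w=='ts':print(s.fun.reshape(-1,2))
    if w!='ts': q=list(s.x)+[0]; print(W(q,np.array([[0,.058,.049],[0,0,.049]])))
s=least_squares(lambda q:res(list(q)+[0],'ts'),p0[:3]);print(s.x,s.fun.reshape(-1,2));np.save('p.npy',s.x)
print(W(list(s.x)+[0],np.array([[0,.058,.049],[0,0,.027],[.087,0,.062],[.118,0,.09]])))
for n in('side','top'):print(proj(n,bot.read_state()['tool_pos']))
```

```text
t [0.5534 0.0672 0.2293] 0.6328131832700046
[[0.5402 0.1237 0.049 ]
 [0.5534 0.0672 0.049 ]]
s [0.5536 0.0683 0.2325] 0.47642591282907965
[[0.5402 0.1247 0.049 ]
 [0.5536 0.0683 0.049 ]]
ts [ 0.5536  0.0672  0.2303 -0.0012] 0.5670019944191589
[[-0.4821 -0.5011]
 [ 0.0969 -1.1202]
 [ 1.0182  0.7033]
 [-0.1661  1.1194]
 [ 0.2307 -0.2681]
 [-0.9476 -0.6446]
 [ 0.1685 -0.3506]
 [ 0.9816  0.3269]
 [-0.1832  0.1645]
 [-0.7389  0.1093]
 [ 0.0117 -0.0789]
 [-0.7398 -0.4822]
 [-0.055   0.0406]
 [-0.0454 -0.0616]
 [-0.5038  0.619 ]
 [-0.0581 -0.5084]
 [ 0.8657  0.0225]
 [ 0.9345  0.6453]]
[0.5535 0.0676 0.231 ] [[-0.6916 -0.4591]
 [-0.093  -1.0949]
 [ 0.8486  0.7537]
 [-0.3555  1.187 ]
 [ 0.0078 -0.299 ]
 [-1.1459 -0.6961]
 [-0.0117 -0.3803]
 [ 0.7766  0.3181]
 [-0.3291  0.2173]
 [-0.8612  0.141 ]
 [ 0.0823 -0.361 ]
 [-0.6851 -0.774 ]
 [ 0.0302 -0.2624]
 [ 0.0577 -0.3555]
 [-0.5146  0.3226]
 [-0.0826 -0.8146]
 [ 0.8682 -0.2924]
 [ 0.9527  0.3395]]
[[0.5402 0.124  0.049 ]
 [0.5535 0.0676 0.027 ]
 [0.6382 0.0875 0.062 ]
 [0.6684 0.0946 0.09  ]]
[[778.8472 666.8248]]
[[-23.8068 512.6158]]
```

The fit has a residual of about 0.6 px: origin (0.5535, 0.0676), yaw 0.231, and heights agree. I'll move high over the dispenser first, setting the yaw and partly closing the fingers.

>>> jog_arm --plan "0.798 -0.96 0 -0.369 0.49;0.798 -0.96 0 -0.369 0.49;0.798 -0.96 0 -0.369 0.49;0.798 -0.96 0 -0.369 0.49;0.798 -0.96 0 -0.369 0.49;0.798 -0.96 0 -0.369 0.49;0.798 -0.96 0 -0.369 0.49;0.798 -0.96 0 -0.369 0.49;0.798 -0.96 0 -0.369 0.49;0.798 -0.96 0 -0.369 0.49;0.798 -0.96 0 -0.369 0.49;0.798 -0.96 0 -0.369 0.49"

```text
time: 1.6
tool_pos: [0.4832, 0.2011, 0.3045]
eef_rot: [-0.001, 0.784, -0.62, 0.0]
ft_force: [0.1, 0.6, -0.1]
finger_gap: 0.51
```

```bash
cat > st.py <<'E'
from h import *
from scipy.spatial.transform import Rotation as Ro
np.set_printoptions(precision=4,suppress=True)
s=bot.read_state();q=s['eef_rot'];R=Ro.from_quat([*q[1:],q[0]]).as_matrix()
p=np.load('p.npy');c,sn=np.cos(p[2]),np.sin(p[2])
d=s['tool_pos'][:2]-p[:2];xd=c*d[0]+sn*d[1];yd=-sn*d[0]+c*d[1]
X=R[:,0];a=np.degrees(np.arctan2(X[1],X[0])-(p[2]-np.pi/2))
print('t',s['time'],'tcp',s['tool_pos'],'disp xy mm',xd*1e3,yd*1e3,'yaw err deg',a,'z',R[:,2],'gap',s['finger_gap'],'F',s['ft_force'],'q',s['qpos'],'tips',bot.tips_ahead)
tg=np.array([p[0]+c*-.002-sn*.029,p[1]+sn*-.002+c*.029])
v=np.array([*(tg-s['tool_pos'][:2]),0]);print('shares',R.T@v/.5,'turn',a/90)
E
python3 st.py
```

```text
t 1.6 tcp [0.4832 0.2011 0.3045] disp xy mm -37.90290826383715 146.11044351899628 yaw err deg 0.06998466894299676 z [ 0.0009  0.0008 -1.    ] gap 0.5098693767687095 F [ 0.1256  0.5563 -0.0588] q [ 0.7697  0.1075 -0.319   0.     -1.1432  1.0333] tips 0.0726
shares [ 0.2343 -0.0715 -0.0001] turn 0.000777607432699964
```

>>> jog_arm --plan "0.117 -0.0358 0 0 0.49;0.234 -0.0715 0 0 0.49;0.234 -0.0715 0 0 0.49;0.234 -0.0715 0 0 0.49;0.234 -0.0715 0.06 0 0.49;0.234 -0.0715 0.12 0 0.49;0.234 -0.0715 0.18 0 0.49;0.234 -0.0715 0.22 0 0.49;0.234 -0.0715 0.22 0 0.49;0.234 -0.0715 0.22 0 0.49"

```text
time: 2.43
tool_pos: [0.5448, 0.0954, 0.1941]
eef_rot: [0.0, 0.784, -0.62, -0.0]
ft_force: [0.0, -0.4, 0.7]
finger_gap: 0.51
```

```bash
python3 st.py
python3 - <<'E'
from h import *
for n in('side','top'):
    im=save(n,n+'1.png')
    cv2.imwrite(f'pics/{n}1c.png',cv2.resize(im[150:350,220:460,::-1],None,fx=3,fy=3,interpolation=cv2.INTER_CUBIC))
    s=bot.read_state()['tool_pos'];print(proj(n,s),proj(n,s-[0,0,.0726]))
E
```

```text
t 2.4333 tcp [0.5448 0.0954 0.1941] disp xy mm -2.070529927636185 29.094069540789548 yaw err deg 0.08442286611708566 z [-0.0007 -0.0005 -1.    ] gap 0.5103467473801806 F [ 0.0481 -0.3529  0.7182] q [ 0.5275  0.2586 -0.405   0.0001 -0.908   1.2756] tips 0.0726
shares [ 0.0002 -0.0001 -0.    ] turn 0.0009380318457453962
[[366.50502658 194.77672569]] [[363.44566097 226.98441684]]
[[343.54248019 284.40608922]] [[342.16540719 286.2859602 ]]
```

View pics/side1c.png

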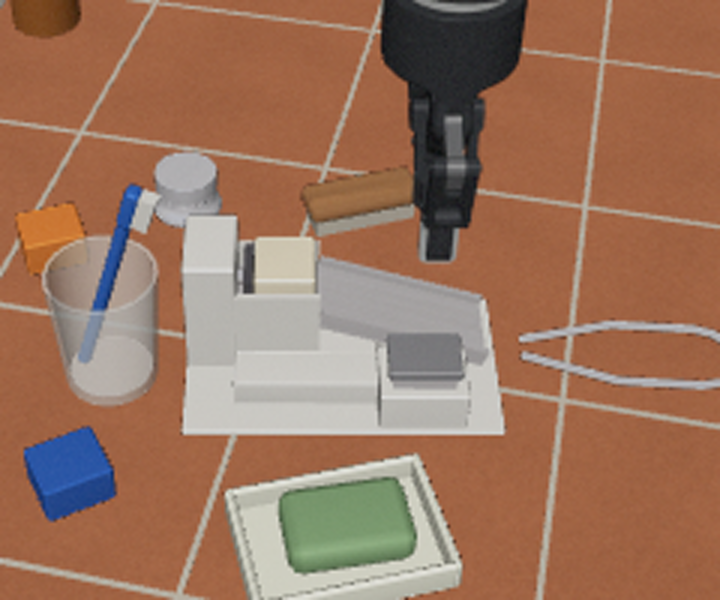

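View pics/top1c.png

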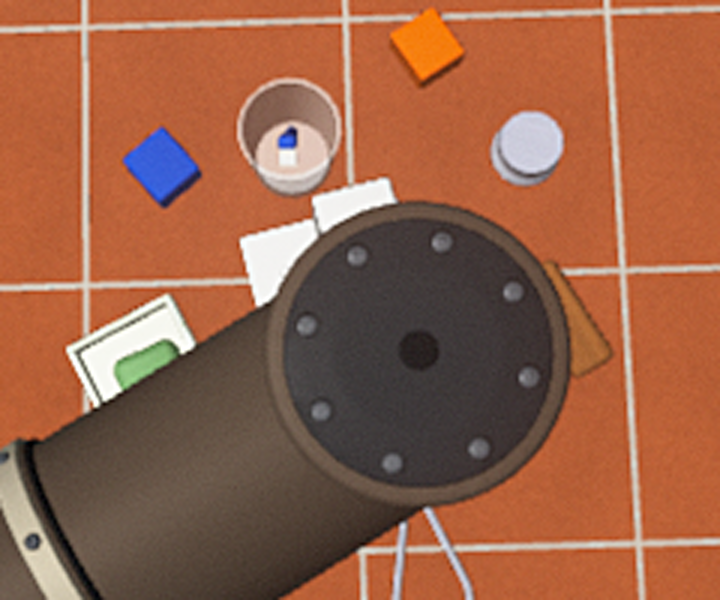

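```bash
python3 - <<'E'
from h import *
p=np.load('p.npy');c,s=np.cos(p[2]),np.sin(p[2])
for y in(.05,.058,.065):
  for z in(.11,.115,.12,.125):
    print(y,z,[proj('side',[p[0]+c*x-s*y,p[1]+s*x+c*y,z])[0].round(1) for x in (-.013,.009)])
E
python3 - <<'E'
import cv2
im=cv2.imread('pics/side1.png')
cv2.imwrite('pics/s1z.png',cv2.resize(im[190:260,330:400],None,fx=8,fy=8,interpolation=cv2.INTER_NEAREST))
E
```

```text
0.05 0.11 [array([370.4, 240. ]), array([358.1, 240. ])]
0.05 0.115 [array([370.6, 237.9]), array([358.3, 237.9])]
0.05 0.12 [array([370.8, 235.8]), array([358.4, 235.8])]
0.05 0.125 [array([371.1, 233.7]), array([358.6, 233.7])]
0.058 0.11 [array([370.8, 243. ]), array([358.4, 243. ])]
0.058 0.115 [array([371., 241.]), array([358.6, 241. ])]
0.058 0.12 [array([371.2, 238.9]), array([358.8, 238.9])]
0.058 0.125 [array([371.5, 236.8]), array([358.9, 236.8])]
0.065 0.11 [array([371.1, 245.7]), array([358.7, 245.7])]
0.065 0.115 [array([371.3, 243.7]), array([358.8, 243.7])]
0.065 0.12 [array([371.6, 241.6]), array([359. , 241.6])]
0.065 0.125 [array([371.8, 239.5]), array([359.2, 239.5])]
```

View pics/s1z.png

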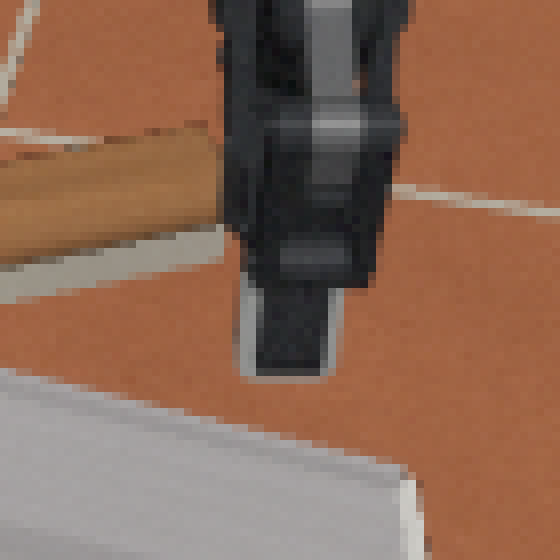

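>>> jog_arm --plan "0 0 0.03 0 0.42;0 0 0.06 0 0.42;0 0 0.09 0 0.42;0 0 0.11 0 0.42;0 0 0.12 0 0.42;0 0 0.12 0 0.42;0 0 0.12 0 0.42"

```text
time: 3.12
tool_pos: [0.5466, 0.0964, 0.1369]
eef_rot: [-0.002, 0.785, -0.62, 0.001]
ft_force: [0.8, 0.9, 0.8]
finger_gap: 0.575
```

```bash
python3 st.py
python3 - <<'E'
from h import *
im=save('side','side2.png')
cv2.imwrite('pics/s2z.png',cv2.resize(im[190:310,290:410,::-1],None,fx=5,fy=5,interpolation=cv2.INTER_NEAREST))
p=np.load('p.npy');c,s=np.cos(p[2]),np.sin(p[2])
for y in(.05,.054,.058,.062):
  for z in(.05,.055,.06,.065):
    print(y,z,[((proj('side',[p[0]+c*x-s*y,p[1]+s*x+c*y,z])[0]-[290,190])*5).round(0) for x in (-.013,.009)])
E
```

```text
t 3.1167 tcp [0.5466 0.0964 0.1369] disp xy mm -0.17209701469641203 29.604824898324274 yaw err deg 0.12318864764910102 z [ 0.0039  0.0017 -1.    ] gap 0.5750698771526106 F [0.8113 0.8748 0.8428] q [ 0.5277  0.3291 -0.465   0.0008 -0.7725  1.2757] tips 0.0726
shares [ 0.0012  0.0037 -0.    ] turn 0.001368762751656678
0.05 0.05 [array([389., 367.]), array([330., 367.])]
0.05 0.055 [array([390., 358.]), array([331., 358.])]
0.05 0.06 [array([391., 348.]), array([332., 348.])]
0.05 0.065 [array([392., 339.]), array([333., 339.])]
0.054 0.05 [array([390., 375.]), array([331., 375.])]
0.054 0.055 [array([391., 365.]), array([332., 365.])]
0.054 0.06 [array([392., 356.]), array([333., 356.])]
0.054 0.065 [array([393., 346.]), array([333., 346.])]
0.058 0.05 [array([391., 382.]), array([332., 382.])]
0.058 0.055 [array([392., 373.]), array([332., 373.])]
0.058 0.06 [array([393., 364.]), array([333., 364.])]
0.058 0.065 [array([394., 354.]), array([334., 354.])]
0.062 0.05 [array([391., 390.]), array([332., 390.])]
0.062 0.055 [array([392., 381.]), array([333., 381.])]
0.062 0.06 [array([394., 371.]), array([334., 371.])]
0.062 0.065 [array([395., 362.]), array([335., 362.])]
```

View pics/s2z.png

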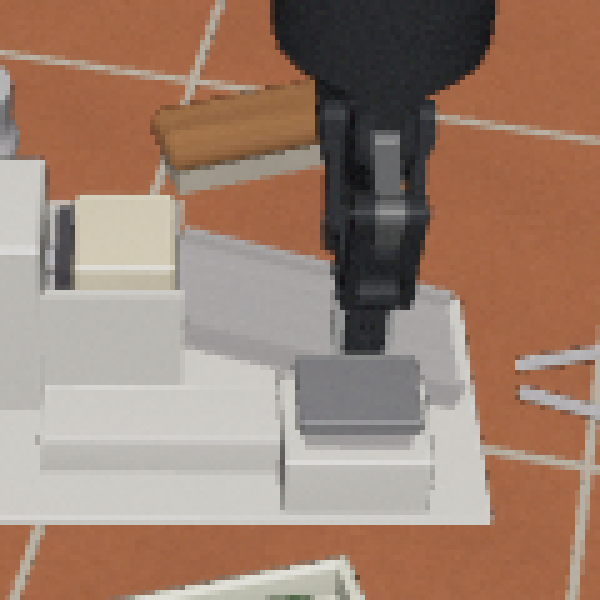

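>>> jog_arm --plan "0 0.002 0.004 0 0.42;0 0.002 0.008 0 0.42;0 0.002 0.012 0 0.42;0 0.002 0.016 0 0.42;0 0.002 0.02 0 0.42;0 0.002 0.024 0 0.42;0 0.002 0.024 0 0.42"

```text
time: 3.75
tool_pos: [0.5456, 0.0961, 0.1245]
eef_rot: [-0.002, 0.785, -0.62, 0.001]
ft_force: [0.1, 0.4, 0.7]
finger_gap: 0.58
```

```bash
python3 st.py
python3 - <<'E'
from h import *
im=save('side','side3.png')
cv2.imwrite('pics/s3z.png',cv2.resize(im[190:310,290:410,::-1],None,fx=5,fy=5,interpolation=cv2.INTER_NEAREST))
E
```

```text
t 3.75 tcp [0.5456 0.0961 0.1245] disp xy mm -1.227120236946269 29.57515427316229 yaw err deg 0.11821377881111508 z [ 0.0036  0.0015 -1.    ] gap 0.5804089656272292 F [0.0645 0.4042 0.6803] q [ 0.5282  0.3444 -0.4787  0.0007 -0.7438  1.2751] tips 0.0726
shares [ 0.0011  0.0015 -0.    ] turn 0.001313486431234612
```

View pics/s3z.png

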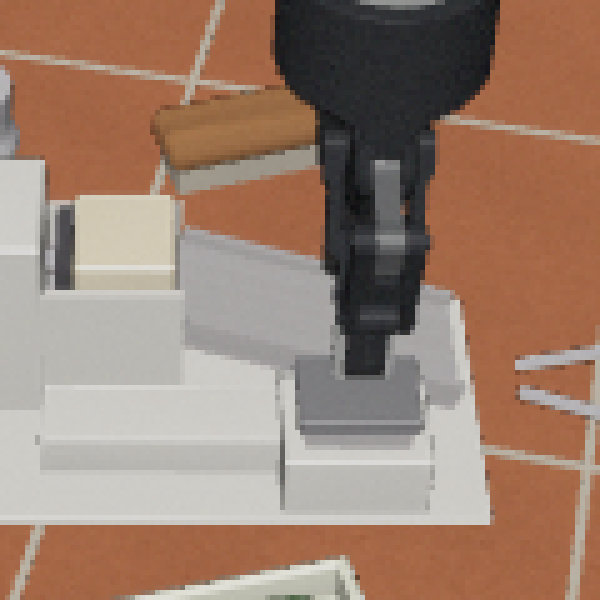

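The tip is over the key's far half with no contact yet. I'll open a little, so both fingers sit nearer their centres, then press slowly.

>>> jog_arm --plan "0 0.001 0 0 0.33;0 0.001 0 0 0.33;0 0.001 0 0 0.33;0 0.001 0.003 0 0.33;0 0.001 0.006 0 0.33;0 0.001 0.009 0 0.33;0 0.001 0.009 0 0.33"

```text
time: 4.38
tool_pos: [0.545, 0.0959, 0.1198]
eef_rot: [-0.002, 0.785, -0.62, 0.001]
ft_force: [-0.6, -0.2, 0.6]
finger_gap: 0.672
```

```bash
python3 st.py
python3 - <<'E'
from h import *
im=save('side','side4.png')
cv2.imwrite('pics/s4z.png',cv2.resize(im[190:310,290:410,::-1],None,fx=5,fy=5,interpolation=cv2.INTER_NEAREST))
E
```

```text
t 4.3833 tcp [0.545  0.0959 0.1198] disp xy mm -1.802821131623689 29.55587325891284 yaw err deg 0.11665603523553478 z [ 0.0033  0.0013 -1.    ] gap 0.672390111513812 F [-0.6466 -0.2371  0.577 ] q [ 0.5285  0.3503 -0.484   0.0008 -0.733   1.2747] tips 0.0726
shares [ 0.0011  0.0004 -0.    ] turn 0.0012961781692837197
```

View pics/s4z.png

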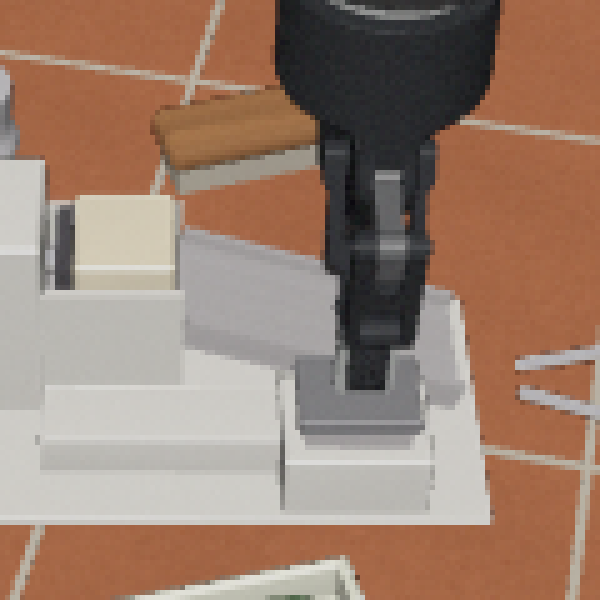

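>>> jog_arm --plan "0 0 0.0025 0 0.33;0 0 0.005 0 0.33;0 0 0.0075 0 0.33;0 0 0.01 0 0.33;0 0 0.0125 0 0.33;0 0 0.0125 0 0.33"

```text
time: 4.93
tool_pos: [0.5451, 0.096, 0.1136]
eef_rot: [-0.002, 0.785, -0.62, 0.001]
ft_force: [-1.2, -0.0, 2.8]
finger_gap: 0.666
```

```bash
python3 st.py
python3 - <<'E'
from h import *
im=save('side','side5.png')
cv2.imwrite('pics/s5z.png',cv2.resize(im[190:310,290:410,::-1],None,fx=5,fy=5,interpolation=cv2.INTER_NEAREST))
E
```

```text
t 4.9333 tcp [0.5451 0.096  0.1136] disp xy mm -1.727282948234295 29.54640047891846 yaw err deg 0.11947461953614902 z [ 0.0034  0.0013 -1.    ] gap 0.6662662559847469 F [-1.1593 -0.0476  2.7684] q [ 0.5285  0.3591 -0.4894  0.0008 -0.7187  1.2748] tips 0.0726
shares [ 0.0011  0.0005 -0.    ] turn 0.001327495772623878
```

View pics/s5z.png

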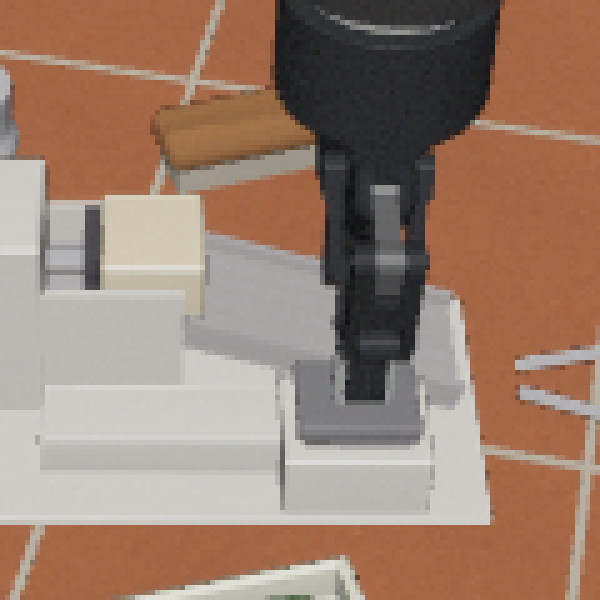

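>>> jog_arm --plan "0 0 0.0025 0 0.33;0 0 0.005 0 0.33;0 0 0.0075 0 0.33;0 0 0.01 0 0.33;0 0 0.0125 0 0.33;0 0 0.0145 0 0.33;0 0 0.0155 0 0.33;0 0 0.0155 0 0.33;0 0 0.0155 0 0.33"

```text
time: 5.73
tool_pos: [0.5452, 0.096, 0.1069]
eef_rot: [-0.002, 0.785, -0.62, 0.001]
ft_force: [-5.3, -0.2, 15.6]
finger_gap: 0.668
```

```bash
python3 st.py
python3 - <<'E'
from h import *
im=save('side','side6.png')
cv2.imwrite('pics/s6z.png',cv2.resize(im[190:310,290:410,::-1],None,fx=5,fy=5,interpolation=cv2.INTER_NEAREST))
E
```

```text
t 5.7333 tcp [0.5452 0.096  0.1069] disp xy mm -1.61201802092115 29.60856212900221 yaw err deg 0.1549823729259732 z [ 0.0039  0.0014 -1.    ] gap 0.6683105972853716 F [-5.2918 -0.1896 15.5789] q [ 0.5286  0.3685 -0.4954  0.0012 -0.7028  1.2749] tips 0.0726
shares [ 0.0012  0.0008 -0.    ] turn 0.0017220263658441466
```

View pics/s6z.png

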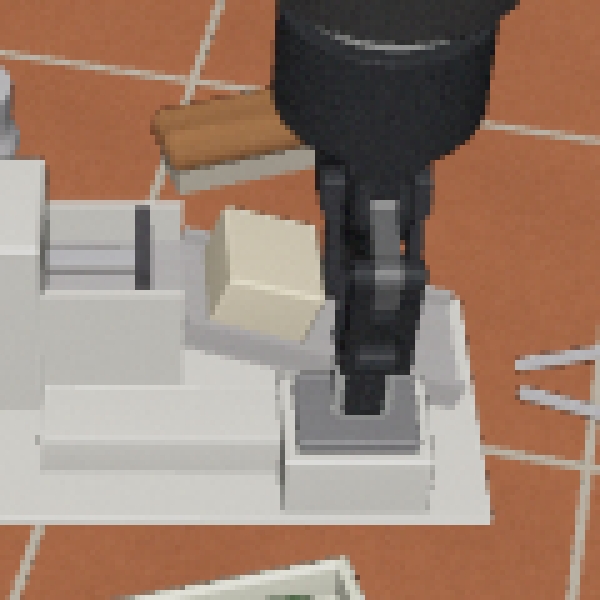

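The key is on its stop and the tablet lies on the chute against the trap finger. I'll hold briefly, which also eases the press, and check that it's stable.

>>> jog_arm --plan "0 0 0 0 0.33;0 0 0 0 0.33;0 0 0 0 0.33;0 0 0 0 0.33;0 0 0 0 0.33;0 0 0 0 0.33;0 0 0 0 0.33;0 0 0 0 0.33;0 0 0 0 0.33;0 0 0 0 0.33;0 0 0 0 0.33;0 0 0 0 0.33"

```text
time: 6.78
tool_pos: [0.5451, 0.096, 0.1071]
eef_rot: [-0.002, 0.785, -0.62, 0.001]
ft_force: [-2.8, -0.1, 7.7]
finger_gap: 0.672
```

```bash
python3 st.py
python3 - <<'E'
from h import *
im=save('side','side7.png');a=cv2.imread('pics/side6.png')[:,:,::-1]
print(np.abs(im.astype(int)-a)[225:262,325:352].mean())
t=save('top','top7.png')
z=lambda m,r,c:cv2.resize(m[r:r+120,c:c+80,::-1],None,fx=5,fy=5,interpolation=cv2.INTER_NEAREST)
cv2.imwrite('pics/s7z.png',np.hstack([z(im,190,300),z(t,220,310)]))
for n in('side',):
    r=bot.pinpoint('tablet_mid',n);print(r)
E
```

```text
t 6.7833 tcp [0.5451 0.096  0.1071] disp xy mm -1.695297403469658 29.55607693997752 yaw err deg 0.1563437036412702 z [ 0.0039  0.0014 -1.    ] gap 0.6718873104515152 F [-2.7536 -0.1393  7.7043] q [ 0.5286  0.3681 -0.4955  0.0012 -0.7032  1.275 ] tips 0.0726
shares [ 0.0011  0.0006 -0.    ] turn 0.00173715226268078
1.052052052052052
[{'position': [309.3, 241.9], 'p': 0.92}, {'position': [228.5, 234.8], 'p': 0.82}, {'position': [245.6, 341.5], 'p': 0.75}, {'position': [219.7, 282.9], 'p': 0.16}]
```

View pics/s7z.png

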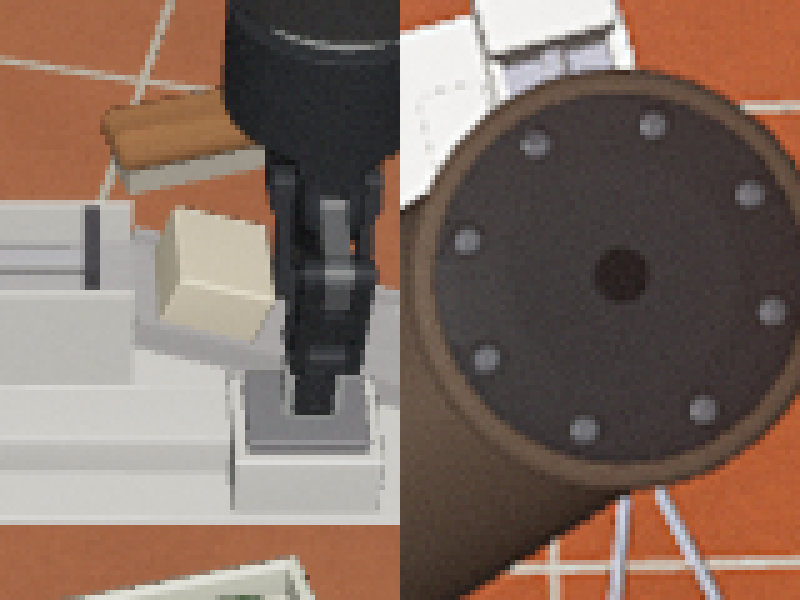

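View pics/side7.png

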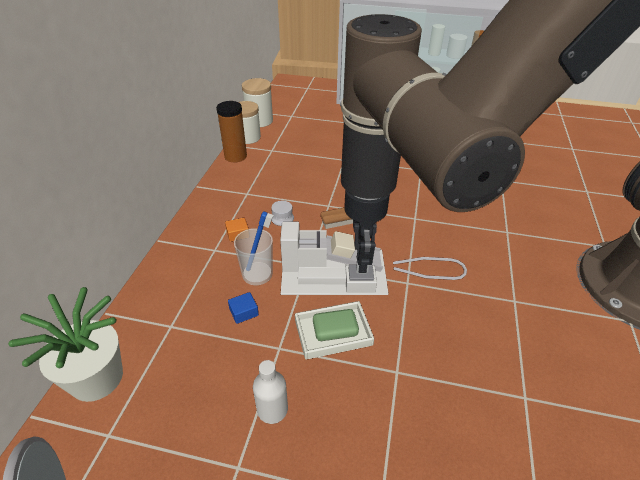

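The side view shows the tablet at about (341,246), tilted on the chute against the finger at (365,250). It hasn't moved over one second. The key is down, and the bystanders are where they were.

```bash
python3 -c "
from plant import bot
print(bot.hand_in())"
```

```text
the job is handed in; nothing more can be done
None
```

I pressed the key slowly (about 15 mm/s) down to its stop with one finger. The ejector pushed the tablet over the crest, and the other finger stopped it on the chute. I handed the job in at about 7 s while still holding that pose.

- **Tablet:** in the side pictures it lay on the chute against the finger and had not moved after one second of holding.
- **Forces:** the press peaked at about 16 N on the stop and had eased to about 8 N at hand-in, with the key still down.
- **Bystanders:** the side view showed everything else where it started.
- **Not confirmed:** the arm hid the chute in the top view, so the final tablet check comes from the side camera alone. The trap finger's own contact showed only partly, because the key finger stood in front of it.

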